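# Open the label guide: slacken its left-hand clamp knob

### The job

Open up the label dispenser for the wide rolls: slacken the clamp knob, which has a LEFT-HAND thread and so loosens clockwise (seen from above), until its foot has lifted out of the sliding guide. Then slide the guide by its tab along the channel until its end bears firmly on the stop screw, feeling for it gently: do not force the guide while it is still clamped, and do not ram the screw. Let go, leave the guide there and the knob loose, and leave the other things on the bench alone.

Things in the scene. Friction and masses are not known exactly. Their poses are not given: they have to be found in the camera images.
- dispenser: Label dispenser, grey slab 200 (x) by 370 (y) by 30 mm, fixed to the bench. Origin at bench height under the clamp stud's axis; y runs along the guide's channel to the stop block. Slab spans x -100..100, y -200..170. Channel rails: outer faces at x -41.5 and 41.5, tops 45.5 mm above the bench, lips hold the guide down. A label roll, 80 mm across, stands at x 50, y -150, top at 130 mm.
- clamp: The clamp on the stud: a round steel foot 26 mm in diameter with a black bar knob on it. Origin on the stud axis at the foot's underside. It rises 10 mm per clockwise turn (1.6 mm per rad). While it is down, the foot sits 3 to 4 mm deep in a 29 mm square pocket in the guide's top and so locks it, with 1.5 mm of play.
- knob (a joint): Knob angle in rad, growing CLOCKWISE seen from above, which loosens (left-hand thread). Starts at 0.1 to 0.6; the foot leaves the guide's pocket at about 2.4; at 2.6 and above it is properly slack; end stop at 3.8. The other way it jams at -0.3: never turn it below -0.15. Turning takes about 0.3 N m all the way, and it stays where it is left.
- knob_grip (a point): Middle of the knob's grip bar, a black upright bar 44 mm long (along this point's x), 12 mm wide (along its y) and 26 mm high, on the stud axis. About 65 mm above the bench when clamped; rises and turns with the knob. Under the bar lie 16 mm of foot and hub.
- guide: The sliding guide, a loose steel slide 60 mm wide (x), 183 mm long (y -88 to 95), 10 mm thick, about 0.35 kg, lying in the channel on the 30 mm slab. Origin at its underside, at the middle of its pocket, which starts under the knob; y points to the stop. At y -83 it has a fence 44 mm long, 28 mm high. It has 1.5 mm of side play; sliding it takes 1 to 8 N.
- tab (a point): Grip point on the guide's upright pull plate (the tab), aluminium, 90 mm wide across the channel (x), 12 mm thick (y), its top 86 mm and its lower edge 49 mm above the bench (a narrower foot joins it to the guide); 65 mm from the knob axis towards the stop at the start. The point is at its middle, 70 mm above the bench. Axes as the guide's. Grip it across its thickness.
- guide_end (a point): Middle of the guide's end face that meets the stop screw (5 mm over its underside). Axes as the guide's.
- stop: Stop block, dark steel, 50 (x) by 14 (y) by 13 mm, fixed across the channel end. Origin at the foot of its face towards the guide; y points away from the guide. A 9 mm round-nosed steel stop screw sticks out of that face at x 0, towards the guide, by 4 to 36 mm: how far is not measured, find it by touch. It does not give. Press the guide on it with 5 to 12 N for a moment (over 3, never over 20 N).
- jar: A closed amber jar, 72 mm in diameter, 115 mm high, a bystander. Origin under its centre.
- spare_roll: A spare roll of labels, 84 mm in diameter, 60 mm high, lying flat, a bystander. Origin under its centre.
- label_gun: A blue hand labelling gun about 200 mm long and 100 mm high, a bystander. Origin under its body.
Not all that is in view belongs to the job. Of the things shaped like the guide, the steel one is meant.

How it is judged:
On the way, in this order (a step that is already met when the one before it is completed fails the run):
1. the knob is slackened clockwise past 2.6 rad, with the guide still within 4 mm of where it was (value of joint knob above 2.6 rad and distance of guide from where it was at the start of the episode below 0.004 m), for 0.1 s.
2. the guide's end is pressed on the stop screw with more than 3 N (contact force between guide and stop_screw_c0 above 3 N and distance between guide_end and stop_screw_c0 below 0.0065 m), for 0.1 s.
At the end, for the whole second after the job is handed in: the guide's end stands within 2 mm of the stop screw's nose (6.5 mm from the centre of the 4.5 mm radius nose), flat in its channel and at rest, and the knob is still loose (above 2.5 rad) (distance between guide_end and stop_screw_c0 below 0.0065 m and value of joint knob above 2.5 rad and angle between guide's own z axis and vertical below 0.04 rad and linear speed of guide below 0.01 m/s); the robot touches nothing.
It fails at once if the guide is rammed against the stop screw with more than 20 N (contact force between guide and stop_screw_c0 above 20 N).
It fails at once if the guide is forced against the clamp (more than 20 N) (contact force between guide and clamp above 20 N).
It fails at once if the knob is turned the wrong way, below -0.15 rad (value of joint knob below -0.15 rad).
It fails at once if a bystander is moved by more than 20 mm (distance of any of jar, spare_roll, label_gun from where it was at the start of the episode above 0.02 m).
It also fails if it takes over 61 s, if anything falls off the work surface, if the arm or the gripper's body presses on something with over 40 N, if the wrist force passes 120 N, or if a joint passes its speed limit or range.

### The arm

A 7-joint arm with a two-finger parallel gripper is mounted at the origin on the work surface. World frame = base frame: x ahead of the robot, y to its left, z up, the work surface at z = 0. Lengths are in m, angles in rad, forces in N, time in s.
With the tool pointing down it reaches from about 0.35 to 0.9 m from the base axis. Payload 19.9 kg.
Tool frame: the origin (TCP) lies at the very end of the fingers, on their centre line; the grasp point (between the pads) lies 19 mm behind it (pinch_z is the distance from the TCP to the grasp point, in m); y points along the fingers, z is the direction in which the jaws open and shut, and the axes are right-handed (so a half turn about y gives the same grasp; the last joint's range is limited). The gripper opens to 94 mm and grips with 3 to 60 N. Pads are 16 mm wide; open, the fingers measure 119 mm over their backs; the gripper's body (75 mm by 177 mm) begins 78 mm behind the grasp point.
Start: joints at [1.286, 0.417, -0.01, 1.614, 0.005, 1.111, -0.053], TCP at [0.15, -0.607, 0.205] pointing down, gripper open.
Joint ranges: [-2.81, 2.81], [-0.39, 2.02], [-1.27, 1.25], [0.06, 2.57], [-1.19, 4.33], [0.19, 2], [-2.82, 2.82]. Speed limits (rad/s): [1.89, 1.89, 2.39, 2.39, 3.01, 3.01, 3.01].

### API

Orientations are given as [roll, pitch, yaw] about the fixed x, y, z axes, in that order (R = Rz(yaw) Ry(pitch) Rx(roll)).
In Python, from cell import * gives the robot as it stands. The module is installed in compiled form; this text tells all that it offers.
- The arm moves only by the tool apply_moves, never from a script. Its arguments are lists of equal length, an entry for each row: "travel": the shift along the tool's x, y, z in mm, a list of three; "rotation": the turn, a rotation vector about the tool's x, y, z in rad, a list of three; "jaw": the opening, from 0 (shut) to 1 (fully open). A call has 1 to 12 rows; each row is the pose to reach, as a shift and turn from the pose commanded when the call began, along the tool's axes at that moment; what a row does not reach only later rows make up. A row lasts 1/10 s, in which the tool goes at most 50 mm and 8.59 degrees, less where a joint would pass 70% of its speed; a pose out of reach is approached as far as the arm can. A call with a gripper value outside its range is refused whole. The fingers move at their own pace and stop on an object; the grip force is fixed at half the most. Time passes only in rows, so rows that repeat a pose let the fingers close. It gives the time, the measured TCP pose, the force and the opening at its end, in the units of the state.
- observe(): the state, without advancing time (a new reading comes with each control period).
- camera(name): name is "side" or "top"; returns the picture (420x560x3 uint8, blue, green, red); there is no depth.
- get_calibration(name): a dict with "camera_matrix" (3x3 intrinsics, pixels), "eye" and "orientation" of the camera in the world. Camera axes: x right, y down, z forward; pixel columns grow to the right and rows downward; lengths in m; the calibration is good to about 2 mm. A picture is of the moment at which its call begins. get_calibration takes no time and is no camera call.
- close_job(): hands the job in, once; it reports no verdict.
Trained networks look in the newest picture that a camera, given by its name, has taken for a name from the list of things; names that differ only in an ending like _2 or _b are one class to them, and where a whole thing is asked for, a point or a joint stands for the part that bears it (a point fixed in the world has none). Each returns a list of dicts, best first, with "score" (0 to 1); they miss things now and then, are a little off and sometimes report something else, mostly with a low value. They report only what shows in the picture. A call takes as long as a camera call. They do not tell look-alikes from the thing itself.
- trace(camera, thing): "region" (420x560 bool, what is visible of it) and "box" ([left, top, right, bottom] in pixels, round what is visible of it).
- place_of(camera, thing): "point" ([column, row] in pixels: a listed point, or the origin of a listed thing).
The state is a dict: "clock": time; "joints": joint angles; "joint_velocities": joint speeds; "joint_torque": joint torques, N m; "tcp_pos": TCP position; "ee_rot": TCP orientation; "force": force on the tool from outside, world axes, zero at the start; "torque": the same for the moment, N m; "grip_width": opening from 0.0 (shut) to 1.0 (fully open).
Only numpy, scipy, OpenCV 4.12 (cv2) and the standard library are available. Lean on these libraries where they do the work, as an engineer would, in place of code of your own. Each camera call takes 0.05 s, during which the arm holds its last target.

## Working session

There is one attempt and no reset: what is moved stays moved. The work goes in short steps, Python scripts to look and compute and a tool call to move; the robot and the scene stay as the last step left them, time stands still between calls to the robot, and variables do not carry over. Pictures are saved under pics/ and viewed, and the job is handed in when it is done.

Besides the shell and the picture viewer there is one more tool, called by a JSON object that holds its "name" and its "arguments". apply_moves: Moves the arm, as the interface text tells. Its arguments: {"type":"object","properties":{"travel":{"type":"array"},"rotation":{"type":"array"},"jaw":{"type":"array"}},"required":["travel","rotation","jaw"]}

```bash
mkdir -p pics
cat > h.py <<'E'
from cell import *
import numpy as np, cv2
from scipy.spatial.transform import Rotation as R
def cal(n):
    c=get_calibration(n); K=np.array(c["camera_matrix"]); e=np.array(c["eye"]); o=np.array(c["orientation"])
    M=o if o.shape==(3,3) else R.from_euler('xyz',o).as_matrix()
    return K,e,M
def ray(n,p):
    K,e,M=cal(n); d=M@np.linalg.inv(K)@np.array([p[0],p[1],1.0]); return e,d/np.linalg.norm(d)
def atz(n,p,z):
    e,d=ray(n,p); return e+d*(z-e[2])/d[2]
def proj(n,X):
    K,e,M=cal(n); q=K@(M.T@(np.array(X)-e)); return q[:2]/q[2]
def tri(p,q):
    e1,d1=ray("side",p); e2,d2=ray("top",q)
    A=np.stack([d1,-d2],1); s=np.linalg.lstsq(A,e2-e1,rcond=None)[0]
    a=e1+s[0]*d1;b=e2+s[1]*d2
    return (a+b)/2,np.linalg.norm(a-b)
E
python3 - <<'E'
from h import *
print(observe())
for n in("side","top"):
    print(get_calibration(n)); cv2.imwrite(f"pics/{n}0.png",camera(n))
    for t in("knob_grip","tab","guide","guide_end","stop","dispenser","clamp","jar","spare_roll","label_gun"):
        print(n,t,[(np.round(d["point"],1).tolist(),round(d["score"],2)) for d in place_of(n,t)][:4])
E
```

```text
{'clock': 0.0, 'joints': array([ 1.28651873,  0.41796028, -0.01030728,  1.61417223,  0.00472137,
        1.11072001, -0.05297228]), 'joint_velocities': array([-0.00122286,  0.00135845,  0.00200599, -0.00205002,  0.00131062,
        0.00095546, -0.00071974]), 'joint_torque': array([-1.09261928e-03, -8.51249170e+01,  6.38284273e-01, -4.25988579e+01,
       -4.88598424e-02,  1.87821424e-02,  1.90186065e-04]), 'tcp_pos': array([ 0.15014068, -0.60630203,  0.20483465]), 'ee_rot': array([-1.57202806e+00, -1.09576895e-04, -2.89876561e+00]), 'force': array([ 0.57565714,  0.13320834, -0.9280125 ]), 'torque': array([-0.02970753,  0.02437191,  0.03595641]), 'grip_width': 0.9992885494312436}
{'camera_matrix': array([[384.01416102,   0.        , 278.51441586],
       [  0.        , 384.01416102, 212.08961601],
       [  0.        ,   0.        ,   1.        ]]), 'eye': array([0.33948238, 0.54754166, 0.75518361]), 'orientation': array([-2.44610951e+00, -4.57883179e-04, -2.80991698e+00])}
side knob_grip [([279.4, 201.0], 0.52)]
side tab [([320.7, 351.3], 0.98), ([270.2, 219.3], 0.75), ([380.1, 157.3
[... 603 characters left out ...]
    ,   1.        ]]), 'eye': array([ 0.37746102, -0.00458824,  1.01234997]), 'orientation': array([-2.98496872,  0.01832614, -1.59975054])}
top knob_grip []
top tab [([271.5, 206.1], 0.91), ([339.5, 132.3], 0.86), ([171.5, 288.4], 0.61), ([407.1, 290.6], 0.56)]
top guide [([396.6, 316.3], 0.83), ([300.4, 212.5], 0.67), ([190.8, 314.2], 0.62), ([335.8, 116.1], 0.56)]
top guide_end [([414.1, 281.0], 0.86), ([166.7, 280.2], 0.83), ([345.2, 152.7], 0.64), ([257.7, 212.1], 0.62)]
top stop [([238.5, 210.5], 0.69)]
top dispenser [([296.0, 214.5], 0.82)]
top clamp [([297.0, 211.9], 0.42)]
top jar [([256.6, 145.3], 0.88)]
top spare_roll [([414.2, 234.2], 0.92)]
top label_gun [([177.8, 217.0], 0.66)]
```

View pics/side0.png

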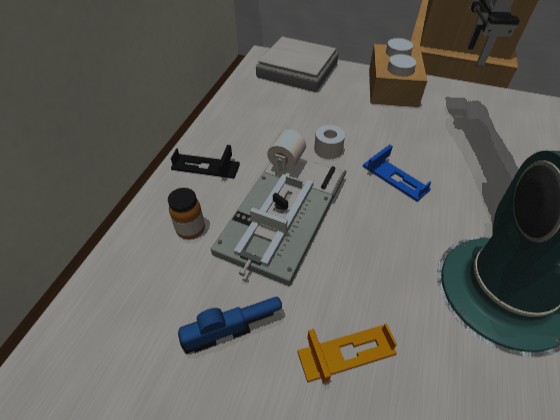

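View pics/top0.png

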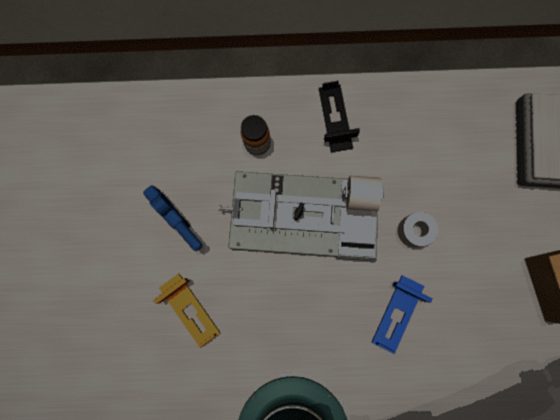

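Run:
```python
import cv2
t=cv2.imread('pics/top0.png')[150:270,200:390]; s=cv2.imread('pics/side0.png')[150:290,190:360]
cv2.imwrite('pics/ct.png',cv2.resize(t,None,fx=4,fy=4,interpolation=3)); cv2.imwrite('pics/cs.png',cv2.resize(s,None,fx=4,fy=4,interpolation=3))
```

```text
(no output)
```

View pics/ct.png

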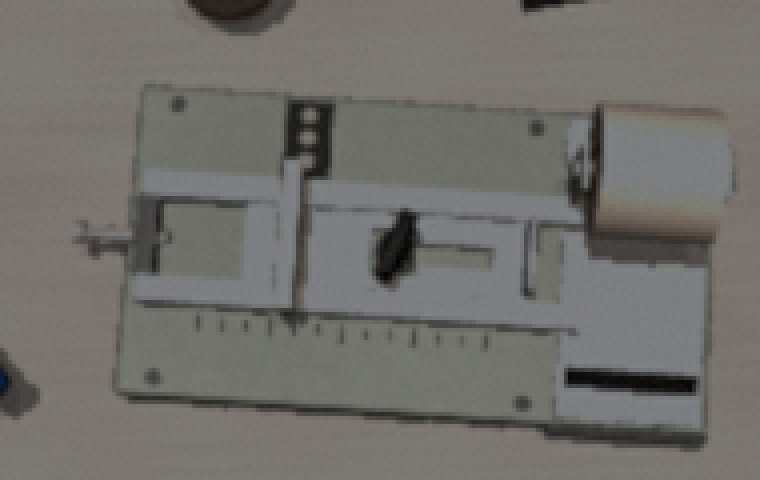

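View pics/cs.png

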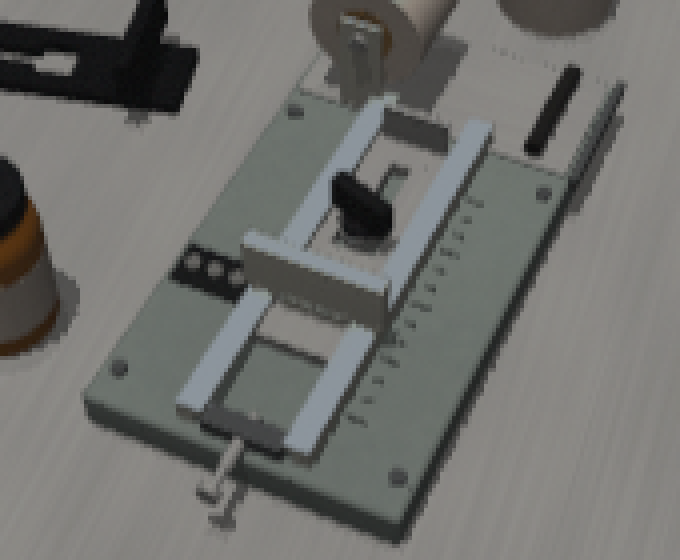

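The top crop shows the steel guide in the dispenser's channel, with its pocket at about (297,212), its tab at (272,206) and the black bar knob at (299,212). The black (336,116), blue (400,315) and orange (190,312) look-alikes lie loose on the bench. The guide meant is the steel one under the knob. The stop block is at the left, around (238,210), so dispenser +y is roughly world +y.

Run:
```python
from h import *
c=lambda x,y:(200+x/4,150+y/4)
s=lambda x,y:(190+x/4,150+y/4)
print("slab corners top z.03", [np.round(atz("top",c(*p),.03)*1e3,1) for p in ((143,85),(118,392),(703,448))])
print("slab corners side", [np.round(atz("side",s(*p),.03)*1e3,1) for p in ((85,400),(400,525),(625,82))])
for nm,p,q in (("tab",(270.2,219.3),(271.5,206.1)),("end",(264,233.3),(257.7,212.1)),("stop",(252.3,255.6),(238.5,210.5)),("guide",(279.5,210.1),(300.4,212.5)),("clamp",(280.7,209.8),(297,211.9)),("disp",(280.1,216.8),(296,214.5))):
    X,g=tri(p,q); print(nm,np.round(X*1e3,1),round(g*1e3,1))
for n,p in(("side",(279.4,201.0)),("top",c(397,242))): print("knob",n,np.round(atz(n,p,.065 if n=="side" else .078)*1e3,1))
# rails top edges
print("rail",[np.round(atz("top",c(*p),.0455)*1e3,1) for p in((140,168),(580,197),(135,303),(575,333))])
print("bar",[np.round(atz("top",c(*p),.078)*1e3,1) for p in((408,212),(384,278))])
print("tabtop",[np.round(atz("top",c(*p),.086)*1e3,1) for p in((291,160),(297,310))])
```

```text
slab corners top z.03 [array([646.8, 126.1,  30. ]), array([449.9, 143.7,  30. ]), array([ 404.5, -217.4,   30. ])]
slab corners side [array([644.2, 131.1,  30. ]), array([450.3, 149.3,  30. ]), array([ 410.8, -223.1,   30. ])]
tab [540.8  33.9  70.9] 9.2
end [535.7  69.5  61.7] 4.9
stop [545.4 119.6  38.3] 5.3
guide [536.2 -36.3  24.3] 2.6
clamp [533.1 -27.8  37.2] 3.0
disp [532.1 -25.3  12.7] 0.3
knob side [536.  -30.6  65. ]
knob top [531.3 -32.1  78. ]
rail [array([588.9, 126.4,  45.5]), array([ 561.4, -148. ,   45.5]), array([503.6, 130.4,  45.5]), array([ 476.5, -140.3,   45.5])]
bar [array([549.4, -39.4,  78. ]), array([509.7, -23.6,  78. ])]
tabtop [array([581.9,  30. ,  86. ]), array([491.1,  28.7,  86. ])]
```

Run:
```python
import cv2
t=cv2.imread('pics/top0.png')[190:235,260:340]; s=cv2.imread('pics/side0.png')[180:225,250:320]
a=cv2.resize(t,None,fx=9,fy=9,interpolation=2);b=cv2.resize(s,None,fx=9,fy=9,interpolation=2)
cv2.imwrite('pics/k1.png',cv2.convertScaleAbs(a,alpha=1.6)); cv2.imwrite('pics/k2.png',cv2.convertScaleAbs(b,alpha=1.6))
```

```text
(no output)
```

View pics/k1.png

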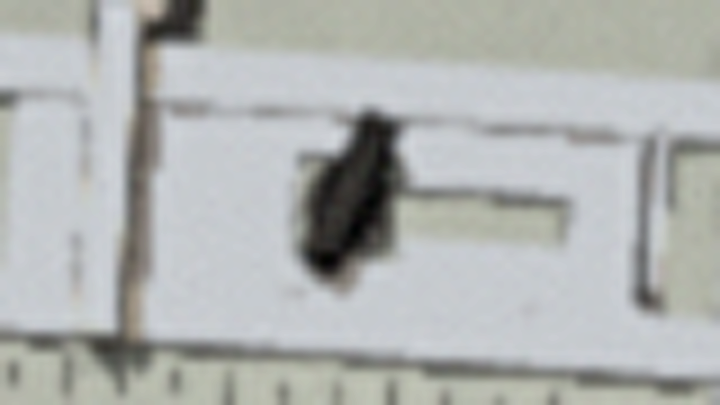

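View pics/k2.png

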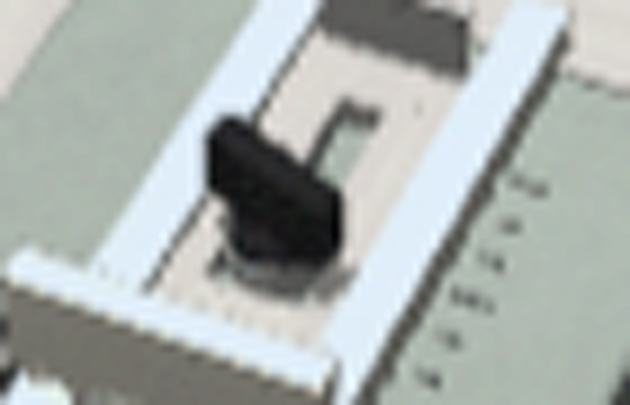

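Run:
```python
from h import *
from scipy.optimize import minimize
ims={n:cv2.imread(f"pics/{n}0.png") for n in("side","top")}
rng={"top":(200,226,288,310),"side":(190,211,268,294)}
U=6
P={n:cal(n) for n in ims}
def masks(n):
    a,b,c,d=rng[n]; g=cv2.cvtColor(ims[n],6)[a:b,c:d]; g=cv2.resize(g,None,fx=U,fy=U,interpolation=cv2.INTER_CUBIC)
    th=50; m=(g<th).astype(np.uint8); return m
M={n:masks(n) for n in ims}
def pj(n,X):
    K,e,R_=P[n]; q=(X-e)@R_@K.T; return q[:,:2]/q[:,2:]
def cost(v,ns=("side","top"),show=False):
    x,y,yaw=v; c=0
    r=R.from_euler('z',yaw).as_matrix()
    box=np.array([[i*.022,j*.006,k*.013] for i in(-1,1) for j in(-1,1) for k in(-1,1)])@r.T+[x,y,.0655]
    for n in ns:
        a,b,c0,d=rng[n]; m=np.zeros_like(M[n]); h=cv2.convexHull(((pj(n,box)-[c0,a]+.5)*U).astype(np.float32)).astype(np.int32)
        cv2.fillConvexPoly(m,h,1)
        c+=1-(m&M[n]).sum()/(m|M[n]).sum()
    return c
for ns in(("side",),("top",),("side","top")):
    best=min((minimize(cost,[.532,-.0315,y0],args=(ns,),method="Nelder-Mead",options=dict(initial_simplex=np.array([[.532,-.0315,y0],[.536,-.0315,y0],[.532,-.027,y0],[.532,-.0315,y0+.15]]))) for y0 in(-.6,-.4,-.2)),key=lambda r:r.fun)
    print(ns,np.round(best.x,4),round(best.fun,3))
print(np.round(R.from_euler('xyz',observe()["ee_rot"]).as_matrix(),3))
```

```text
('side',) [ 0.5333 -0.027  -0.6343] 0.179
('top',) [ 0.5319 -0.0318 -0.4637] 0.294
('side', 'top') [ 0.5331 -0.0304 -0.5463] 0.602
[[-0.971 -0.     0.24 ]
 [-0.24   0.    -0.971]
 [ 0.    -1.    -0.   ]]
```

```bash
cat >> h.py <<'E'
def goto(x,y,z,psi=None):
    o=observe(); M=R.from_euler('xyz',o["ee_rot"]).as_matrix()
    d=M.T@(np.array([x,y,z])-o["tcp_pos"])*1e3
    cur=np.arctan2(M[1,2],M[0,2]); r=np.zeros(3)
    if psi is not None:
        T=np.stack([np.cross([0,0,-1],[np.cos(psi),np.sin(psi),0]),[0,0,-1],[np.cos(psi),np.sin(psi),0]],1)
        r=R.from_matrix(M.T@T).as_rotvec()
    print("t",round(o["clock"],2),"tcp",np.round(o["tcp_pos"]*1e3,1),"psi",round(cur,3),"F",np.round(o["force"],1),"T",np.round(o["torque"],2),"grip",round(o["grip_width"],3),"j",np.round(o["joints"],2))
    print("travel",np.round(d,1),"rot",np.round(r,3))
E
python3 -c "
from h import *
goto(.532,-.031,.205,1.021)"
```

```text
t 1.1 tcp [ 150.3 -606.7  205.4] psi -1.328 F [-0.6 -0.4  0.4] T [-0.02 -0.    0.01] grip 1.001 j [ 1.29  0.42 -0.01  1.61  0.    1.11 -0.05]
travel [-5.089e+02  4.000e-01 -4.670e+02] rot [ 0.    -2.349 -0.   ]
```

{"name": "apply_moves", "arguments": {"travel": [[-509,0,-467],[-509,0,-467],[-509,0,-467],[-509,0,-467],[-509,0,-467],[-509,0,-467],[-509,0,-467],[-509,0,-467],[-509,0,-467],[-509,0,-467],[-509,0,-467],[-509,0,-467]], "rotation": [[0,-2.349,0],[0,-2.349,0],[0,-2.349,0],[0,-2.349,0],[0,-2.349,0],[0,-2.349,0],[0,-2.349,0],[0,-2.349,0],[0,-2.349,0],[0,-2.349,0],[0,-2.349,0],[0,-2.349,0]], "jaw": [0.45,0.45,0.45,0.45,0.45,0.45,0.45,0.45,0.45,0.45,0.45,0.45]}}

```text
clock: 2.3
tcp_pos: [0.4827, -0.1049, 0.2058]
ee_rot: [-1.57, -0.001, -1.093]
force: [0.9, -0.4, -0.3]
grip_width: 0.448
```

```bash
python3 -c "
from h import *
goto(.532,-.031,.205,1.021)"
```

```text
t 2.3 tcp [ 482.7 -104.9  205.8] psi 0.478 F [ 0.9 -0.4 -0.3] T [-0.09 -0.18 -0.04] grip 0.448 j [ 0.7   0.23 -0.63  1.92  0.16  1.04  0.49]
travel [-42.9   0.8  77.7] rot [-0.    -0.543  0.001]
```

{"name": "apply_moves", "arguments": {"travel": [[-43,1,78],[-43,1,78],[-43,1,78],[-43,1,78],[-43,1,78],[-43,1,78]], "rotation": [[0,-0.543,0],[0,-0.543,0],[0,-0.543,0],[0,-0.543,0],[0,-0.543,0],[0,-0.543,0]], "jaw": [0.45,0.45,0.45,0.45,0.45,0.45]}}

```text
clock: 2.9
tcp_pos: [0.5318, -0.0331, 0.2045]
ee_rot: [-1.571, 0.0, -0.559]
force: [0.4, 0.2, 0.4]
grip_width: 0.451
```

```bash
python3 -c "
from h import *
cv2.imwrite('pics/s1.png',camera('side'));cv2.imwrite('pics/t1.png',camera('top'))
goto(.532,-.031,.1,1.021)"
python3 - <<'E'
import cv2
s=cv2.imread('pics/s1.png')[120:260,190:380]
cv2.imwrite('pics/s1c.png',cv2.resize(s,None,fx=4,fy=4,interpolation=2))
E
```

```text
t 3.0 tcp [531.8 -33.1 204.6] psi 1.012 F [-1.  -0.1  0.1] T [ 0.08 -0.11  0.  ] grip 0.45 j [ 0.62  0.34 -0.75  1.82  0.26  1.08  0.79]
travel [ -1.  104.6   1.9] rot [ 0.    -0.009  0.   ]
```

View pics/s1c.png

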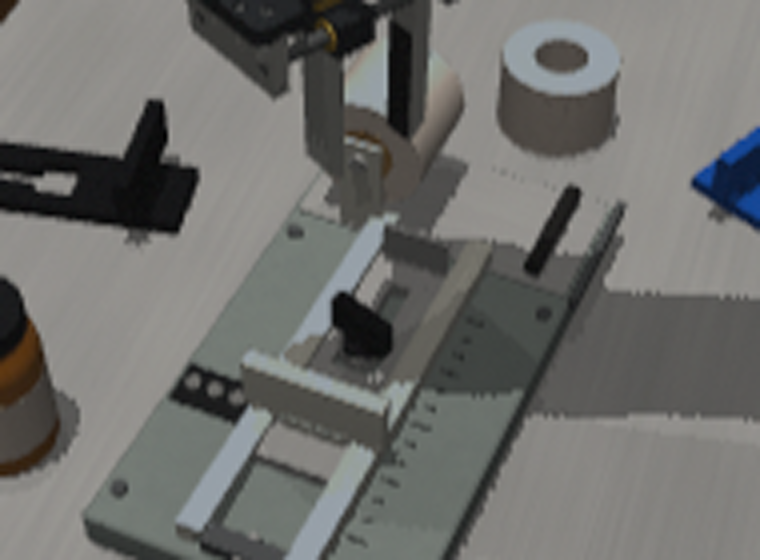

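{"name": "apply_moves", "arguments": {"travel": [[-1,40,2],[-1,80,2],[-1,110,2],[-1,110,2]], "rotation": [[0,0,0],[0,0,0],[0,0,0],[0,0,0]], "jaw": [0.45,0.45,0.45,0.45]}}

```text
clock: 3.4
tcp_pos: [0.5299, -0.0307, 0.0915]
ee_rot: [-1.573, 0.005, -0.557]
force: [0.1, -0.1, 0.5]
grip_width: 0.445
```

Run:
```python
from h import *
for n,a in (("side",(150,260,220,350)),("top",(150,270,220,380))):
    im=camera(n); cv2.imwrite(f'pics/{n}2.png',im)
    cv2.imwrite(f'pics/{n}2c.png',cv2.resize(im[a[0]:a[1],a[2]:a[3]],None,fx=5,fy=5,interpolation=2))
goto(.532,-.031,.055,1.021)
```

```text
t 3.5 tcp [532.3 -30.4  95.3] psi 1.014 F [-0.1 -0.2  0.6] T [-0.06 -0.16 -0.02] grip 0.449 j [ 0.55  0.48 -0.68  1.92  0.39  0.88  0.68]
travel [ 0.1 40.3 -0.6] rot [-0.    -0.007 -0.   ]
```

View pics/side2c.png

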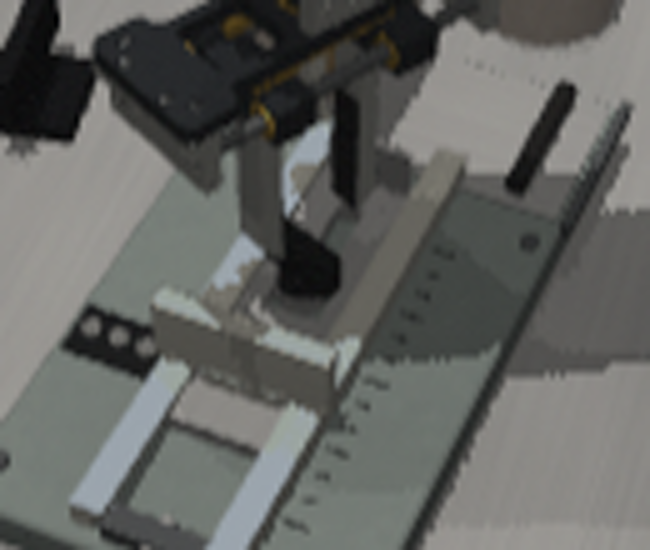

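View pics/top2c.png

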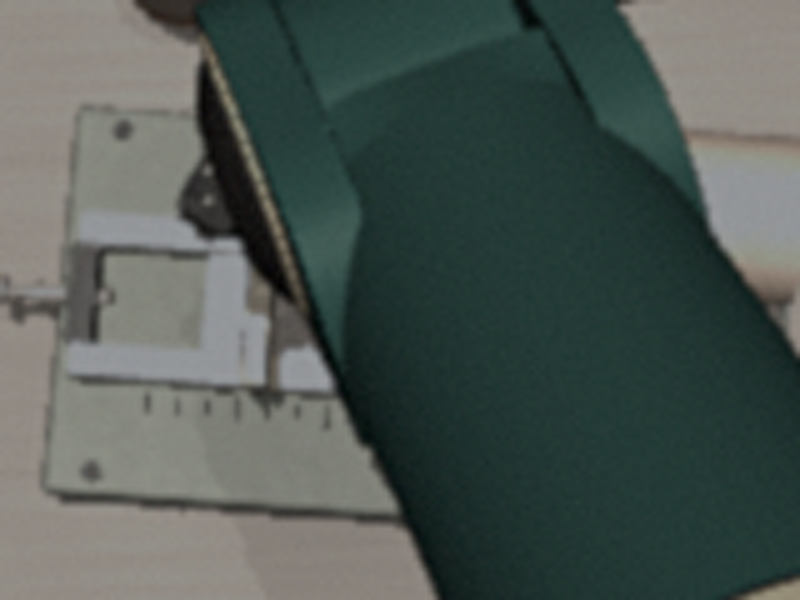

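The side crop shows the fingers straddling the black bar at about (305,260) in the crop, with clearance to the tab. In the top view the arm hides the knob. Next I descend.

{"name": "apply_moves", "arguments": {"travel": [[0,12,0],[0,24,0],[0,34,0],[0,40,0],[0,40,0]], "rotation": [[0,0,0],[0,0,0],[0,0,0],[0,0,0],[0,0,0]], "jaw": [0.45,0.45,0.45,0.45,0.45]}}

```text
clock: 4.0
tcp_pos: [0.5315, -0.0305, 0.0536]
ee_rot: [-1.571, 0.001, -0.556]
force: [0.3, 0.7, 0.5]
grip_width: 0.45
```

Run:
```python
from h import *
goto(.532,-.031,.055,1.021)
n,a="side",(150,260,220,350)
im=camera(n); cv2.imwrite(f'pics/{n}3c.png',cv2.resize(im[a[0]:a[1],a[2]:a[3]],None,fx=5,fy=5,interpolation=2))
```

```text
t 4.0 tcp [531.5 -30.5  53.6] psi 1.015 F [0.3 0.7 0.5] T [ 0.05 -0.12  0.03] grip 0.45 j [ 0.51  0.54 -0.64  1.94  0.44  0.8   0.64]
travel [ 0.6 -1.4 -0.1] rot [ 0.    -0.006 -0.001]
```

View pics/side3c.png

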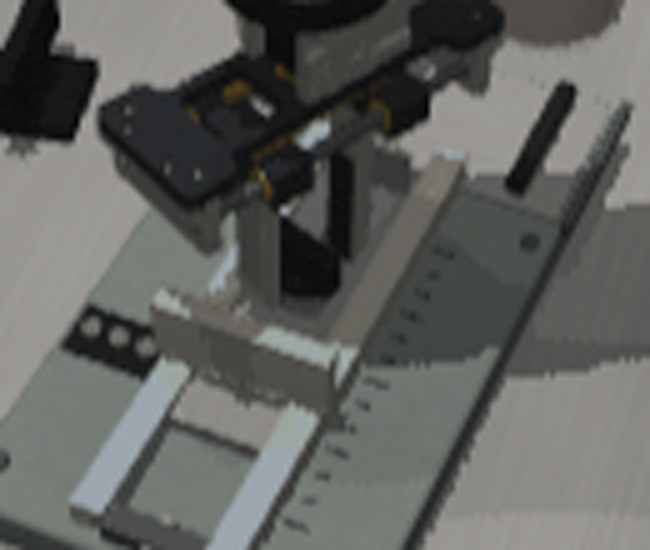

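{"name": "apply_moves", "arguments": {"travel": [[0,-2,0],[0,-2,0],[0,-2,0],[0,-2,0],[0,-2,0],[0,-2,0],[0,-2,0],[0,-2,0]], "rotation": [[0,0,0],[0,0,0],[0,0,0],[0,0,0],[0,0,0],[0,0,0],[0,0,0],[0,0,0]], "jaw": [0.35,0.25,0.18,0.14,0.1,0.05,0,0]}}

```text
clock: 4.85
tcp_pos: [0.5321, -0.0306, 0.0565]
ee_rot: [-1.571, -0.0, -0.556]
force: [0.3, 0.7, 3.7]
grip_width: 0.132
```

Run:
```python
from h import *
goto(.532,-.031,.055,1.021)
```

```text
t 4.85 tcp [532.1 -30.6  56.5] psi 1.015 F [0.3 0.7 3.7] T [-0.06 -0.18  0.33] grip 0.132 j [ 0.52  0.54 -0.65  1.94  0.44  0.81  0.64]
travel [ 0.1  1.5 -0.4] rot [-0.    -0.006  0.   ]
```

{"name": "apply_moves", "arguments": {"travel": [[0,-0.2,0],[0,-0.4,0],[0,-0.6,0],[0,-0.8,0]], "rotation": [[0,0.12,0],[0,0.24,0],[0,0.36,0],[0,0.48,0]], "jaw": [0,0,0,0]}}

```text
clock: 5.25
tcp_pos: [0.5323, -0.0304, 0.0574]
ee_rot: [-1.57, 0.0, -1.04]
force: [1.6, 2.0, 0.1]
grip_width: 0.135
```

Run:
```python
from h import *
goto(.532,-.031,.055,1.021)
```

```text
t 5.25 tcp [532.3 -30.4  57.4] psi 0.53 F [1.6 2.  0.1] T [ 0.24 -0.59  0.35] grip 0.135 j [ 0.43  0.51 -0.53  1.95  0.36  0.78  0.22]
travel [ 0.4  2.4 -0.6] rot [-0.001 -0.491  0.   ]
```

{"name": "apply_moves", "arguments": {"travel": [[0,-0.2,0],[0,-0.4,0],[0,-0.6,0],[0,-0.8,0],[0,-1.0,0],[0,-1.2,0],[0,-1.4,0],[0,-1.6,0],[0,-1.8,0],[0,-2.0,0],[0,-2.1,0]], "rotation": [[0,0.12,0],[0,0.24,0],[0,0.36,0],[0,0.48,0],[0,0.6,0],[0,0.72,0],[0,0.84,0],[0,0.96,0],[0,1.08,0],[0,1.2,0],[0,1.3,0]], "jaw": [0,0,0,0,0,0,0,0,0,0,0]}}

```text
clock: 6.35
tcp_pos: [0.5331, -0.0304, 0.0595]
ee_rot: [-1.569, 0.002, -2.34]
force: [7.0, -0.1, -3.0]
grip_width: 0.14
```

Run:
```python
from h import *
goto(.532,-.031,.055,-1.79)
```

```text
t 6.35 tcp [533.1 -30.4  59.5] psi -0.769 F [ 7.  -0.1 -3. ] T [ 0.03 -1.82  0.34] grip 0.14 j [ 0.19  0.46 -0.23  1.95  0.15  0.75 -0.9 ]
travel [ 1.2  4.5 -0.4] rot [-0.     1.021 -0.002]
```

{"name": "apply_moves", "arguments": {"travel": [[0,-0.2,0],[0,-0.4,0],[0,-0.6,0],[0,-0.8,0],[0,-1.0,0],[0,-1.2,0],[0,-1.4,0],[0,-1.6,0],[0,-1.6,0],[0,-1.6,0]], "rotation": [[0,0.12,0],[0,0.24,0],[0,0.36,0],[0,0.48,0],[0,0.6,0],[0,0.72,0],[0,0.84,0],[0,0.96,0],[0,1.02,0],[0,1.02,0]], "jaw": [0,0,0,0,0,0,0,0,0,0]}}

```text
clock: 7.35
tcp_pos: [0.5333, -0.031, 0.0612]
ee_rot: [-1.571, 0.003, 2.925]
force: [7.4, -4.2, -5.3]
grip_width: 0.133
```

Run:
```python
from h import *
goto(.532,-.031,.055,-1.79)
```

```text
t 7.35 tcp [533.3 -31.   61.2] psi -1.788 F [ 7.4 -4.2 -5.3] T [-0.79 -2.06  0.23] grip 0.133 j [-0.    0.44  0.    1.96 -0.    0.74 -1.79]
travel [1.3 6.2 0.3] rot [ 0.     0.002 -0.003]
```

{"name": "apply_moves", "arguments": {"travel": [[0,0,0],[0,0,0],[0,0,0],[0,-30,0],[0,-70,0],[0,-85,0],[0,-85,0],[0,-85,0]], "rotation": [[0,0,0],[0,0,0],[0,0,0],[0,0,0],[0,0,0],[0,0,0],[0,0,0],[0,0,0]], "jaw": [0.2,0.35,0.45,0.45,0.45,0.45,0.45,0.45]}}

```text
clock: 8.15
tcp_pos: [0.5317, -0.0306, 0.1456]
ee_rot: [-1.571, -0.0, 2.927]
force: [0.2, 0.0, 0.7]
grip_width: 0.452
```

Run:
```python
from h import *
goto(.539,.034,.145,-1.668)
for n,a in (("side",(150,260,220,350)),("top",(150,270,200,360))):
    im=camera(n); cv2.imwrite(f'pics/{n}4.png',im)
    cv2.imwrite(f'pics/{n}4c.png',cv2.resize(im[a[0]:a[1],a[2]:a[3]],None,fx=5,fy=5,interpolation=2))
for n in("side","top"):
    for t in("knob_grip","tab","guide_end"): print(n,t,[(np.round(d["point"],1).tolist(),round(d["score"],2)) for d in place_of(n,t)][:4])
```

```text
t 8.15 tcp [531.7 -30.6 145.6] psi -1.785 F [0.2 0.  0.7] T [-0.    0.05 -0.01] grip 0.452 j [-0.01  0.32  0.01  1.9  -0.    0.92 -1.78]
travel [  6.6   0.6 -64.7] rot [ 0.    -0.117  0.   ]
side knob_grip [([279.9, 200.9], 0.72), ([327.7, 151.4], 0.71)]
side tab [([382.4, 155.3], 0.96), ([317.5, 354.3], 0.91), ([268.2, 222.7], 0.9), ([224.3, 157.9], 0.7)]
side guide_end [([259.3, 234.6], 0.93), ([302.6, 364.7], 0.91), ([233.7, 168.2], 0.81), ([371.6, 160.1], 0.69)]
top knob_grip []
top tab [([169.6, 292.4], 0.96), ([340.2, 134.1], 0.79), ([407.8, 291.8], 0.75), ([271.1, 208.6], 0.64)]
top guide_end [([167.9, 279.3], 0.98), ([412.2, 282.2], 0.78), ([343.0, 150.3], 0.75), ([258.8, 213.5], 0.54)]
```

View pics/side4c.png

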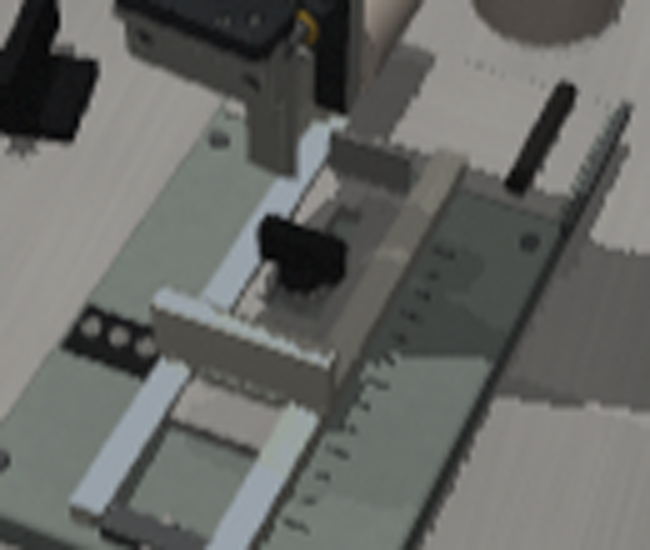

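View pics/top4c.png

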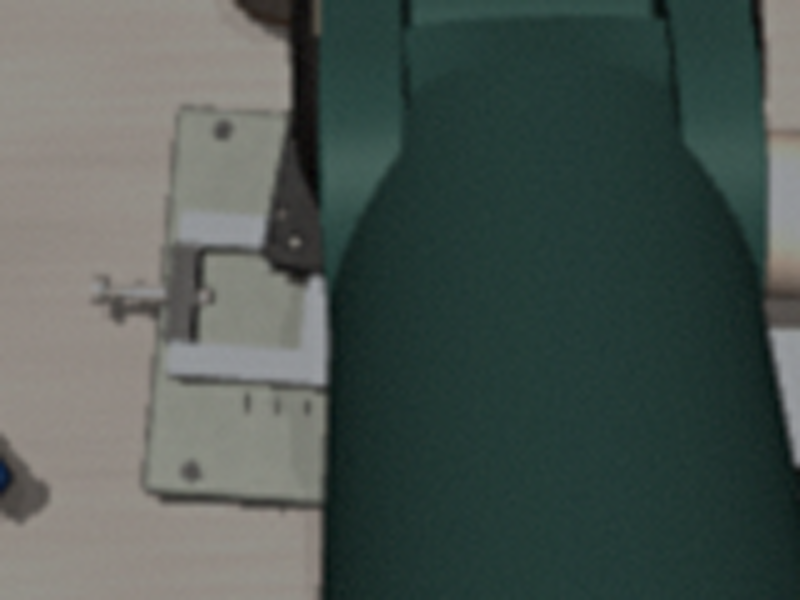

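The side crop shows the bar raised and turned to nearly parallel with the tab, about (300,250) in the crop. The guide has not moved. The top crop shows the screw nose at about (210,296) and the guide's end edge at about (302,300).

Run:
```python
from h import *
c=lambda x,y:(200+x/5,150+y/5)
a=atz("top",c(212,296),.035);b=atz("top",c(302,298),.04);f=atz("top",c(201,300),.043)
yd=np.array([.097,.995]); 
for v in(a,b,f): print(np.round(v*1e3,1), round(((v[:2]-[.5325,-.031])@yd)*1e3,1))
```

```text
[546.3 109.6  35. ] 141.3
[543.   63.9  40. ] 95.4
[543.  114.2  43. ] 145.5
```

{"name": "apply_moves", "arguments": {"travel": [[6.6,0,-40],[6.6,0,-64.7],[6.6,0,-64.7],[6.6,0,-64.7],[6.6,0,-64.7]], "rotation": [[0,-0.117,0],[0,-0.117,0],[0,-0.117,0],[0,-0.117,0],[0,-0.117,0]], "jaw": [0.45,0.45,0.45,0.45,0.45]}}

```text
clock: 9.05
tcp_pos: [0.5392, 0.0329, 0.1458]
ee_rot: [-1.57, -0.0, 3.043]
force: [0.4, 0.3, -0.4]
grip_width: 0.448
```

Run:
```python
from h import *
goto(.539,.034,.053,-1.668)
for n,a in (("side",(150,260,220,350)),):
    im=camera(n); cv2.imwrite(f'pics/{n}5.png',im)
    cv2.imwrite(f'pics/{n}5c.png',cv2.resize(im[a[0]:a[1],a[2]:a[3]],None,fx=5,fy=5,interpolation=2))
```

```text
t 9.05 tcp [539.2  32.9 145.8] psi -1.669 F [ 0.4  0.3 -0.4] T [-0.02  0.04 -0.02] grip 0.448 j [-0.08  0.34 -0.04  1.88  0.02  0.92 -1.8 ]
travel [ 0.2 92.8 -1.1] rot [-0.    -0.001  0.   ]
```

View pics/side5c.png

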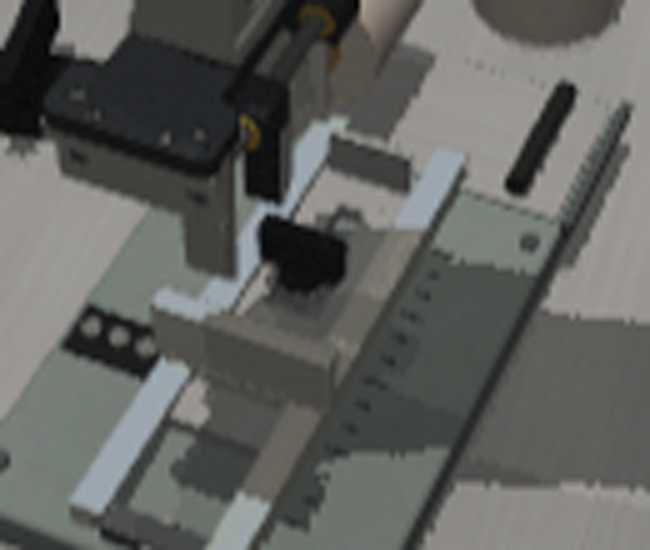

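{"name": "apply_moves", "arguments": {"travel": [[0,30,-1],[0,55,-1],[0,70,-1],[0,82,-1],[0,91,-1],[0,91,-1],[0,91,-1]], "rotation": [[0,0,0],[0,0,0],[0,0,0],[0,0,0],[0,0,0],[0,0,0],[0,0,0]], "jaw": [0.45,0.45,0.45,0.45,0.45,0.45,0.45]}}

```text
clock: 9.8
tcp_pos: [0.5397, 0.0349, 0.0554]
ee_rot: [-1.571, 0.0, 3.044]
force: [0.5, -0.8, 0.6]
grip_width: 0.452
```

Run:
```python
from h import *
goto(.539,.034,.053,-1.668)
for n,a in (("side",(150,260,220,350)),):
    im=camera(n); cv2.imwrite(f'pics/{n}6.png',im)
    cv2.imwrite(f'pics/{n}6c.png',cv2.resize(im[a[0]:a[1],a[2]:a[3]],None,fx=5,fy=5,interpolation=2))
```

```text
t 9.8 tcp [539.7  34.9  55.4] psi -1.668 F [ 0.5 -0.8  0.6] T [0.07 0.03 0.04] grip 0.452 j [-0.09  0.47 -0.04  1.94  0.03  0.74 -1.81]
travel [0.6 2.4 0.9] rot [ 0. -0. -0.]
```

View pics/side6c.png

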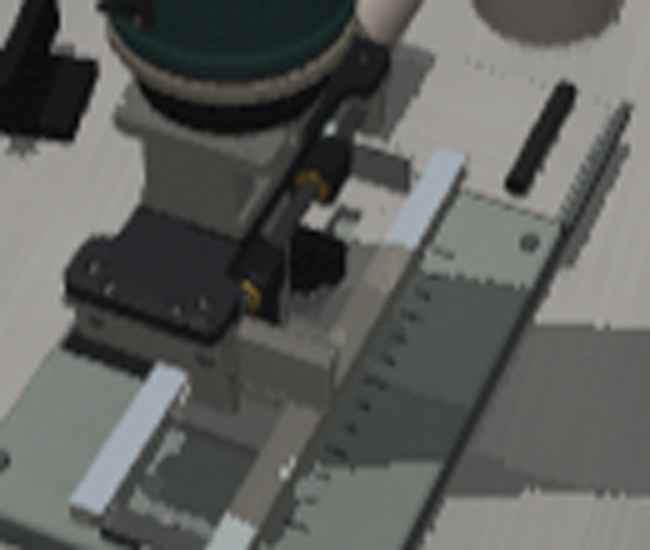

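The fingers straddle the tab, so I close on it.

{"name": "apply_moves", "arguments": {"travel": [[0,0,0],[0,0,0],[0,0,0],[0,0,0],[0,0,0],[0,0,0],[0,0,0],[0,0,0]], "rotation": [[0,0,0],[0,0,0],[0,0,0],[0,0,0],[0,0,0],[0,0,0],[0,0,0],[0,0,0]], "jaw": [0.35,0.25,0.2,0.16,0.12,0.06,0,0]}}

```text
clock: 10.65
tcp_pos: [0.5394, 0.0344, 0.055]
ee_rot: [-1.57, -0.0, 3.044]
force: [-1.8, -5.8, 4.0]
grip_width: 0.125
```

Run:
```python
from h import *
goto(.539,.034,.053,-1.668)
```

```text
t 10.65 tcp [539.4  34.4  55. ] psi -1.668 F [-1.8 -5.8  4. ] T [-1.14  0.31  0.01] grip 0.125 j [-0.09  0.47 -0.04  1.94  0.03  0.74 -1.81]
travel [0.4 2.  0.5] rot [-0. -0.  0.]
```

{"name": "apply_moves", "arguments": {"travel": [[0,0,-1],[0,0,-2],[0,0,-3.5],[0,0,-5],[0,0,-6.5],[0,0,-8]], "rotation": [[0,0,0],[0,0,0],[0,0,0],[0,0,0],[0,0,0],[0,0,0]], "jaw": [0,0,0,0,0,0]}}

```text
clock: 11.25
tcp_pos: [0.5403, 0.0424, 0.0551]
ee_rot: [-1.57, 0.0, 3.044]
force: [-0.5, -6.4, 3.7]
grip_width: 0.128
```

Run:
```python
from h import *
goto(.539,.034,.053,-1.668)
```

```text
t 11.25 tcp [540.3  42.4  55.1] psi -1.669 F [-0.5 -6.4  3.7] T [-1.23  0.15 -0.01] grip 0.128 j [-0.1   0.47 -0.04  1.94  0.03  0.74 -1.83]
travel [0.5 2.1 8.5] rot [-0.    -0.001 -0.   ]
```

{"name": "apply_moves", "arguments": {"travel": [[0,0,-2.5],[0,0,-5],[0,0,-7.5],[0,0,-10],[0,0,-12.5],[0,0,-15],[0,0,-17.5],[0,0,-20],[0,0,-22],[0,0,-24],[0,0,-25],[0,0,-26]], "rotation": [[0,0,0],[0,0,0],[0,0,0],[0,0,0],[0,0,0],[0,0,0],[0,0,0],[0,0,0],[0,0,0],[0,0,0],[0,0,0],[0,0,0]], "jaw": [0,0,0,0,0,0,0,0,0,0,0,0]}}

```text
clock: 12.45
tcp_pos: [0.5428, 0.0682, 0.0551]
ee_rot: [-1.57, 0.0, 3.044]
force: [-1.0, -5.4, 3.6]
grip_width: 0.13
```

Run:
```python
from h import *
goto(.539,.034,.053,-1.668)
for n,a in (("side",(150,260,220,350)),("top",(150,270,200,360))):
    im=camera(n); cv2.imwrite(f'pics/{n}7.png',im)
    cv2.imwrite(f'pics/{n}7c.png',cv2.resize(im[a[0]:a[1],a[2]:a[3]],None,fx=5,fy=5,interpolation=2))
goto(.539,.034,.053,-1.668)
```

```text
t 12.45 tcp [542.8  68.2  55.1] psi -1.669 F [-1.  -5.4  3.6] T [-1.34  0.17  0.03] grip 0.13 j [-0.14  0.47 -0.05  1.93  0.03  0.74 -1.88]
travel [ 0.5  2.1 34.4] rot [-0.001 -0.001 -0.   ]
t 12.55 tcp [542.8  68.4  55.1] psi -1.668 F [-0.4 -5.   3.6] T [-1.12  0.16  0.01] grip 0.13 j [-0.14  0.47 -0.05  1.93  0.03  0.74 -1.88]
travel [ 0.5  2.1 34.6] rot [-0. -0. -0.]
```

View pics/side7c.png

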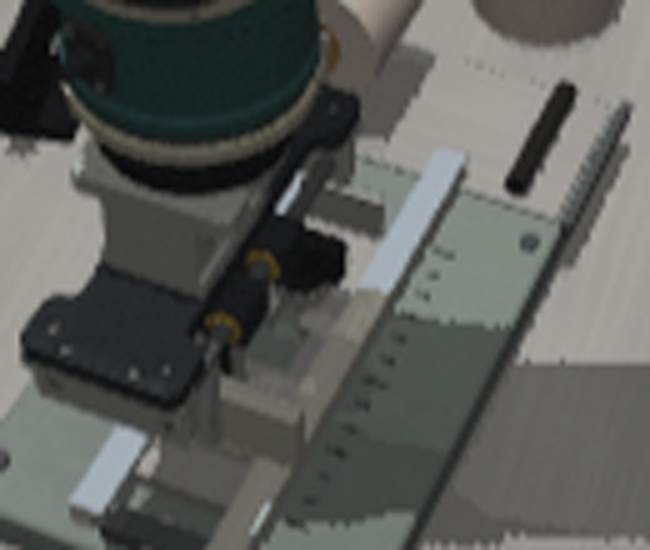

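View pics/top7c.png

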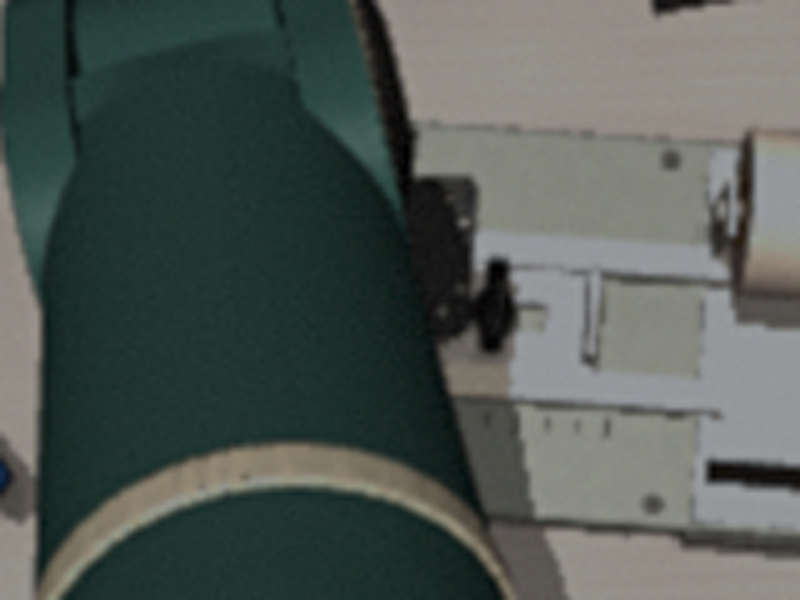

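{"name": "apply_moves", "arguments": {"travel": [[0,0,-1],[0,0,-2],[0,0,-3],[0,0,-4],[0,0,-4.5],[0,0,-5]], "rotation": [[0,0,0],[0,0,0],[0,0,0],[0,0,0],[0,0,0],[0,0,0]], "jaw": [0,0,0,0,0,0]}}

```text
clock: 13.15
tcp_pos: [0.5433, 0.0731, 0.055]
ee_rot: [-1.57, 0.0, 3.044]
force: [-1.3, -5.9, 4.1]
grip_width: 0.126
```

{"name": "apply_moves", "arguments": {"travel": [[0,0,-0.5],[0,0,-1]], "rotation": [[0,0,0],[0,0,0]], "jaw": [0,0]}}

```text
clock: 13.35
tcp_pos: [0.5434, 0.0741, 0.055]
ee_rot: [-1.57, 0.0, 3.044]
force: [-0.5, -6.6, 4.2]
grip_width: 0.124
```

Friction is steady at about 6 N. I creep on in 0.5 mm steps.

{"name": "apply_moves", "arguments": {"travel": [[0,0,-0.5],[0,0,-1]], "rotation": [[0,0,0],[0,0,0]], "jaw": [0,0]}}

```text
clock: 13.55
tcp_pos: [0.5435, 0.0751, 0.0551]
ee_rot: [-1.57, 0.0, 3.044]
force: [-1.5, -6.4, 4.8]
grip_width: 0.126
```

{"name": "apply_moves", "arguments": {"travel": [[0,0,-0.5],[0,0,-1]], "rotation": [[0,0,0],[0,0,0]], "jaw": [0,0]}}

```text
clock: 13.75
tcp_pos: [0.5436, 0.0761, 0.055]
ee_rot: [-1.57, 0.0, 3.044]
force: [-0.6, -5.3, 4.2]
grip_width: 0.125
```

{"name": "apply_moves", "arguments": {"travel": [[0,0,-0.5],[0,0,-1]], "rotation": [[0,0,0],[0,0,0]], "jaw": [0,0]}}

```text
clock: 13.95
tcp_pos: [0.5437, 0.0771, 0.055]
ee_rot: [-1.57, 0.0, 3.044]
force: [-0.2, -6.1, 4.3]
grip_width: 0.127
```

{"name": "apply_moves", "arguments": {"travel": [[0,0,-0.5],[0,0,-1]], "rotation": [[0,0,0],[0,0,0]], "jaw": [0,0]}}

```text
clock: 14.15
tcp_pos: [0.5438, 0.0781, 0.055]
ee_rot: [-1.57, 0.0, 3.044]
force: [-0.8, -6.0, 4.0]
grip_width: 0.129
```

{"name": "apply_moves", "arguments": {"travel": [[0,0,-0.5],[0,0,-1]], "rotation": [[0,0,0],[0,0,0]], "jaw": [0,0]}}

```text
clock: 14.35
tcp_pos: [0.5439, 0.0791, 0.055]
ee_rot: [-1.57, 0.0, 3.044]
force: [-0.4, -6.7, 5.4]
grip_width: 0.123
```

{"name": "apply_moves", "arguments": {"travel": [[0,0,-0.4],[0,0,-0.8]], "rotation": [[0,0,0],[0,0,0]], "jaw": [0,0]}}

```text
clock: 14.55
tcp_pos: [0.544, 0.0799, 0.055]
ee_rot: [-1.57, 0.0, 3.044]
force: [-0.3, -6.7, 4.8]
grip_width: 0.123
```

{"name": "apply_moves", "arguments": {"travel": [[0,0,-0.4],[0,0,-0.8]], "rotation": [[0,0,0],[0,0,0]], "jaw": [0,0]}}

```text
clock: 14.75
tcp_pos: [0.544, 0.0806, 0.055]
ee_rot: [-1.57, 0.0, 3.044]
force: [-0.9, -8.6, 5.7]
grip_width: 0.126
```

{"name": "apply_moves", "arguments": {"travel": [[0,0,-0.2],[0,0,-0.3]], "rotation": [[0,0,0],[0,0,0]], "jaw": [0,0]}}

```text
clock: 14.95
tcp_pos: [0.5441, 0.0806, 0.0551]
ee_rot: [-1.57, 0.0, 3.043]
force: [-1.2, -8.3, 5.2]
grip_width: 0.124
```

Stalled at y = 80.6 mm, so this looks like contact. I build up the press in small steps.

{"name": "apply_moves", "arguments": {"travel": [[0,0,-0.2],[0,0,-0.3]], "rotation": [[0,0,0],[0,0,0]], "jaw": [0,0]}}

```text
clock: 15.15
tcp_pos: [0.544, 0.0807, 0.055]
ee_rot: [-1.57, -0.0, 3.043]
force: [-2.0, -9.8, 5.7]
grip_width: 0.121
```

{"name": "apply_moves", "arguments": {"travel": [[0,0,-0.2],[0,0,-0.4]], "rotation": [[0,0,0],[0,0,0]], "jaw": [0,0]}}

```text
clock: 15.35
tcp_pos: [0.544, 0.0808, 0.0551]
ee_rot: [-1.569, -0.0, 3.043]
force: [-2.7, -12.4, 7.1]
grip_width: 0.129
```

{"name": "apply_moves", "arguments": {"travel": [[0,0,-0.2],[0,0,-0.3],[0,0,-0.3],[0,0,-0.3],[0,0,-0.3]], "rotation": [[0,0,0],[0,0,0],[0,0,0],[0,0,0],[0,0,0]], "jaw": [0,0,0,0,0]}}

```text
clock: 15.85
tcp_pos: [0.544, 0.0808, 0.0551]
ee_rot: [-1.569, -0.0, 3.043]
force: [-2.2, -11.9, 6.5]
grip_width: 0.128
```

{"name": "apply_moves", "arguments": {"travel": [[0,0,-0.2],[0,0,-0.4],[0,0,-0.4],[0,0,-0.4]], "rotation": [[0,0,0],[0,0,0],[0,0,0],[0,0,0]], "jaw": [0,0,0,0]}}

```text
clock: 16.25
tcp_pos: [0.5441, 0.0809, 0.0551]
ee_rot: [-1.569, -0.0, 3.043]
force: [-2.4, -13.1, 7.8]
grip_width: 0.125
```

Run:
```python
from h import *
for n,a in (("side",(180,290,220,350)),):
    im=camera(n); cv2.imwrite(f'pics/{n}8.png',im)
    cv2.imwrite(f'pics/{n}8c.png',cv2.resize(im[a[0]:a[1],a[2]:a[3]],None,fx=5,fy=5,interpolation=2))
goto(.539,.034,.053,-1.668)
```

```text
t 16.3 tcp [544.1  80.9  55.1] psi -1.67 F [ -2.9 -14.4   8.3] T [-3.18  0.56  0.03] grip 0.129 j [-0.17  0.48 -0.05  1.92  0.03  0.75 -1.9 ]
travel [ 0.4  2.2 47.2] rot [-0.002 -0.002  0.   ]
```

View pics/side8c.png

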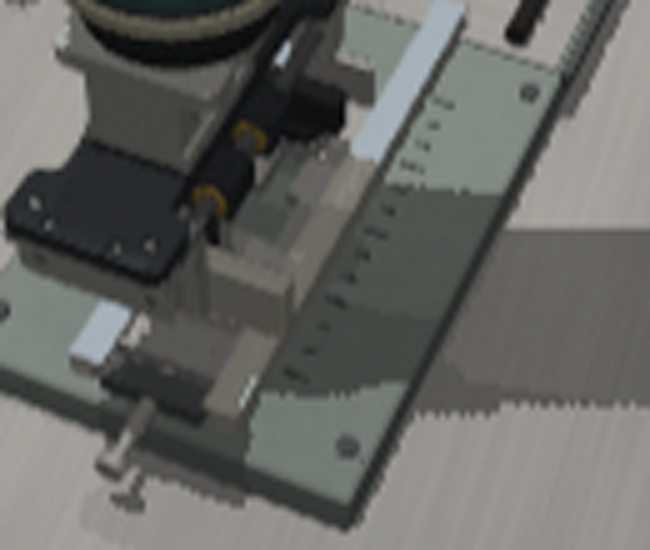

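The guide stalled 46.5 mm along (predicted about 46) and holds about 13–14 N at the wrist against about 6 N of friction, so the contact force is about 7 N. The side crop shows its end at the stop block. I ease the pressure off, release and lift.

{"name": "apply_moves", "arguments": {"travel": [[0,0,0.4],[0,0,0.8],[0,0,0.8],[0,0,0.8],[0,0,0.8],[0,0,0.8],[0,0,0.8]], "rotation": [[0,0,0],[0,0,0],[0,0,0],[0,0,0],[0,0,0],[0,0,0],[0,0,0]], "jaw": [0,0,0.18,0.25,0.35,0.45,0.45]}}

```text
clock: 17.0
tcp_pos: [0.544, 0.0824, 0.0549]
ee_rot: [-1.571, -0.0, 3.045]
force: [-0.1, -0.0, 0.8]
grip_width: 0.44
```

Run:
```python
from h import *
goto(.544,.081,.053,-1.668)
```

```text
t 17.0 tcp [544.   82.4  54.9] psi -1.668 F [-0.1 -0.   0.8] T [0.05 0.05 0.01] grip 0.44 j [-0.17  0.48 -0.05  1.92  0.03  0.75 -1.9 ]
travel [-0.2  1.9  1.4] rot [0. 0. 0.]
```

{"name": "apply_moves", "arguments": {"travel": [[0,-30,0],[0,-70,0],[0,-110,0],[0,-140,0],[50,-140,0],[100,-140,0],[140,-140,0],[140,-140,0],[140,-140,0]], "rotation": [[0,0,0],[0,0,0],[0,0,0],[0,0,0],[0,0,0],[0,0,0],[0,0,0],[0,0,0],[0,0,0]], "jaw": [0.45,0.45,0.45,0.45,0.45,0.45,0.45,0.45,0.45]}}

```text
clock: 17.9
tcp_pos: [0.4047, 0.096, 0.1955]
ee_rot: [-1.571, 0.001, 3.045]
force: [-0.0, 0.4, 0.5]
grip_width: 0.448
```

Run:
```python
from h import *
for n,a in (("side",(150,290,200,360)),("top",(150,270,200,360))):
    im=camera(n); cv2.imwrite(f'pics/{n}9.png',im)
    cv2.imwrite(f'pics/{n}9c.png',cv2.resize(im[a[0]:a[1],a[2]:a[3]],None,fx=4,fy=4,interpolation=2))
goto(.544,.081,.053,-1.668)
for n in("side","top"):
    for t in("jar","spare_roll","label_gun"): print(n,t,[(np.round(d["point"],1).tolist(),round(d["score"],2)) for d in place_of(n,t)][:1])
```

```text
t 18.0 tcp [405.5  95.9 195.1] psi -1.668 F [ 0.1 -0.4  1.3] T [-0.01 -0.01 -0.03] grip 0.451 j [-0.21  0.05 -0.09  2.11  0.01  0.98 -1.98]
travel [-139.2  142.2    1.3] rot [ 0. -0. -0.]
side jar [([187.2, 230.1], 0.7)]
side spare_roll []
side label_gun [([224.5, 337.5], 0.8)]
top jar []
top spare_roll [([412.1, 232.3], 0.96)]
top label_gun [([178.6, 217.1], 0.62)]
```

View pics/side9c.png

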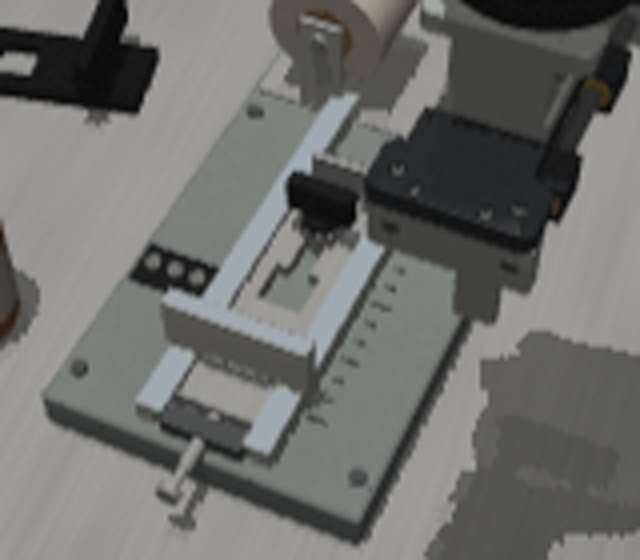

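View pics/top9c.png

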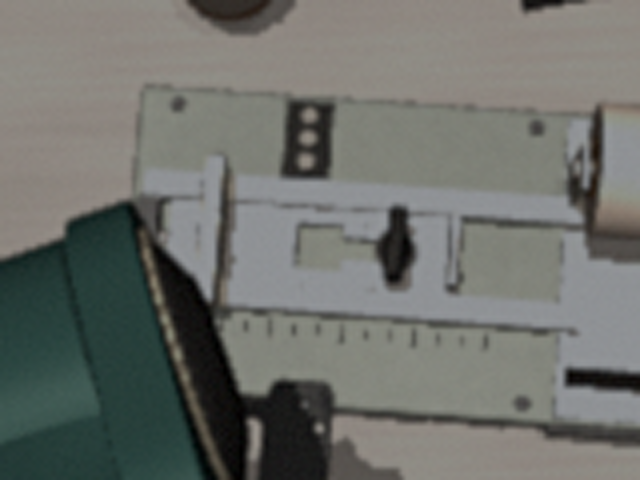

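In the side crop the guide's end meets the screw nose at about (213,415). In the top crop the bar is at about (397,247) and the tab at about (216,235), moved by about 46 mm. The arm is clear and the wrist force is near zero, so I hand in.

```bash
python3 -c "
from h import *
print(close_job())"
```

```text
the job is handed in; nothing more can be done
None
```

I slackened the clamp, slid the steel guide onto the stop screw and left it there, and handed the job in about 18 s into the 61 s allowed. No verdict is reported.

- **Knob:** I gripped the bar and turned it 2.80 rad clockwise, letting it rise as it turned. From pictures of the bar's direction I estimate it stands at about 3.2 rad, and the grip did not slip. I have no direct reading of the knob angle.
- **Guide:** I gripped the tab, and sliding took a steady 6 N or so. It stalled 46.5 mm along, against about 46 mm estimated from the pictures. I pressed until the wrist read 13–14 N, so about 7 N on the screw after friction, then eased off and let go.
- **Last checks:** The final side picture shows the guide's end at the screw nose. The tool is clear of everything, and the wrist force is near zero.
- **Bystanders:** The networks found each bystander within about 4 pixels of where it started, but each was not seen in both cameras: the jar only from the side, the spare roll only from the top.
- **Disagreement:** The two cameras differed by about 0.2 rad on the bar's starting direction. I gripped it at a value in between, on the clockwise side of the average. The torque at closing showed the knob could only have been nudged clockwise.

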